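# Make up a gang-milling arbor

## Robot

A 6-joint arm with a two-finger parallel gripper is mounted at the origin on a cart in front of the work surface, level with it; the furniture and walls round the work are solid. World frame = base frame: x ahead of the robot, y to its left, z up, the work surface at z = 0. Lengths are in m, angles in degrees, forces in N, time in s.
With the tool pointing down it reaches from about 0.325 to 0.9 m from the base axis. Payload 3.5 kg.
Tool frame: the origin (TCP) lies on the centre line of the jaws, within the pads' length; the fingertips stand 14 mm ahead of it and the grasp point (between the pads) lies 5 mm behind it (bot.nose_length is the distance from the TCP to the fingertips, in m); z points along the fingers, y is the line along which they close (so a half turn about z gives the same grasp; the last joint's range is limited). The gripper opens to 85 mm and grips with 20 to 120 N. Pads are 22 mm wide; open, the fingers measure 114 mm over their backs; the gripper's body (76 mm by 85 mm) begins 54 mm behind the grasp point. The pads swing forward as they close: fully open they stand 13 mm farther back than shut.
Start: joints at [-78.977, 15.837, -1.513, 72.651, 0, 84.076], TCP at [0.182, -0.598, 0.245] pointing down, gripper open.
Joint ranges: [-178.77, 178.77], [-48.84, 107.48], [-61.69, 71.31], [-111.58, 123.2], [-90, 87.43], [-180, 180]. Speed limits (degrees/s): [147.25, 147.25, 180, 180, 180, 180].

## Interface

Orientations are given as a 3x3 rotation matrix whose columns are the frame's x, y, z axes.
In Python, from station import bot gives the robot as it stands.
- The arm moves only by the shell command python3 -m jog 'ROWS' [FORCE]. ROWS is text: rows parted by semicolons, each of 7 numbers parted by spaces: the shift along the tool's x, y, z in m, then the turn, a rotation vector about the tool's x, y, z in degrees, then the gripper's target within -1 to 1 (fully open at 1, half-way at 0, shut at -1). In form: x y z wx wy wz claw; .... A call has 1 to 10 rows; each row shifts and turns the commanded pose from where the row before left it, along the tool's axes as they then stand; what a row does not reach is not made up. A row lasts 1/12 s, in which the tool goes at most 41.7 mm and 7.16 degrees, less where a joint would pass 70% of its speed; a pose out of reach is approached as far as the arm can. A call is refused whole if a number of a shift passes 0.0417 or a number of a turn 7.16, either way. A call with a gripper value outside its range is refused whole. The fingers move at their own pace and stop on an object; FORCE is the grip in N (left out, the last holds). Time passes only in rows, so rows that do not move let the fingers close. It gives the time, the measured TCP pose, the force, the opening and the grip force at its end, in the units of the state.
- bot.sense(): the state, without advancing time (a new reading comes with each control period).
- bot.get_image(name): name is "scene" or "top" or "wrist"; returns the picture (400x640x3 uint8, red, green, blue); there is no depth.
- bot.get_calibration(name): a dict with "K" (3x3 intrinsics, pixels), "R" (3x3) and "t" (3): a world point X has camera coordinates R X + t; the wrist camera has in their place "T_tool_cam" (4x4, takes a point from camera to tool coordinates, whose origin is the TCP and whose axes are the flange's). Camera axes: x right, y down, z forward; pixel columns grow to the right and rows downward; lengths in m; the calibration is good to about 2 mm. A picture is of the moment at which its call begins: read the wrist's pose just before it. get_calibration takes no time and is no camera call.
- bot.close_job(): hands the job in; it is judged then, once.
Trained networks look in the newest picture that a camera, given by its name, has taken for a name from the list of things; names that differ only in an ending like _2 or _b are one class to them, and where a whole thing is asked for, a point or a joint stands for the part that bears it (a point fixed in the world has none). Each returns a list of dicts, best first, with "conf" (0 to 1); they miss things now and then, are a little off and sometimes report something else, mostly with a low value. They report only what shows in the picture. A call takes as long as a camera call.
- bot.look_for(camera, query): "bbox" ([left, top, width, height] in pixels, round what is visible of it).
- bot.outline_of(camera, query): "pixels" (400x640 bool, what is visible of it) and "bbox" ([left, top, width, height] in pixels, round what is visible of it).
The state is a dict: "time": time; "qpos": joint angles; "joint_velocities": joint speeds; "joint_torque": joint torques, N m; "position": TCP position; "orientation": TCP orientation; "wrist_force": force on the tool from outside, world axes, zero at the start; "torque": the same for the moment, N m; "opening": finger opening in m; "grasp_force": force on a finger pad.
Only numpy, scipy, OpenCV 4.12 (cv2) and the standard library are available. Lean on these libraries where they do the work, as an engineer would, in place of code of your own. Each camera call takes 0.05 s, during which the arm holds its last target. There are 200 camera calls.

## Task

Make up the stub milling arbor that stands upright in the holding fixture: slide onto it, from the bottom up, the black collar, the large gold-coloured cutter, the blue spacer, the small bright-steel cutter and last the red end cap, each lying flat and fully down on the one below. Lower every part all the way down rather than letting it drop, because hard cutters chip, and leave the green-lidded cutter case, the tape measure and the brush where they are; the clamping screw is put in later by hand.

Things in the scene. Friction and masses are not known exactly. Their poses are not given: they have to be found in the camera images.
- arbor_seat (a point): Centre of the top of the arbor's flange (seat of the first part), 30 mm above the table, z up. The arbor is a steel pin, 16 mm diameter, rising 46.5 mm from here, its last 5 mm tapering to 10.4 mm. Flange 41 mm diameter, 8 mm high, on a dark boss of 58 mm diameter with a clamp screw out to 34 mm, on a black plate 85 x 115 x 8 mm (screw heads 11 mm), fixed to the table at a varying place and yaw.
- black_collar: Loose plain black steel ring, 34 mm outside, 10 mm high, bore 18.5 mm, 50 g. Goes on first. Lies flat on the table, right way up; round, so its yaw does not matter. Origin: centre of its underside, z up its axis.
- gold_cutter: Loose gold-coloured disc cutter with 20 saw teeth, 62 mm across the tooth tips (solid to the touch at 61 mm), 10 mm thick, bore 18.5 mm, 150 g. Goes on second. Lies flat on the table, right way up; round, so its yaw does not matter. Origin: centre of its underside, z up its axis.
- blue_spacer: Loose plain blue ring, 28 mm outside, 8 mm high, bore 18.5 mm, 30 g. Goes on third. Lies flat on the table, right way up; round, so its yaw does not matter. Origin: centre of its underside, z up its axis.
- steel_cutter: Loose bright-steel disc cutter with 16 saw teeth, 48 mm across the tooth tips (solid to the touch at 47 mm), 8 mm thick, bore 18.5 mm, 80 g. Goes on fourth. Lies flat on the table, right way up; round, so its yaw does not matter. Origin: centre of its underside, z up its axis.
- red_cap: Loose red ring with a knurled rim, 36 mm outside, 14 mm high, bore 18.5 mm (a 25 mm recess for the screw head in its upper face), 60 g. Goes on last; the tip of the arbor then ends inside it. Lies flat on the table, right way up; round, so its yaw does not matter. Origin: centre of its underside, z up its axis.
- flip_case: Bystander: plastic cutter case, black below with a bright green lid, shut, 80 by 150 by 63 mm, its long side along y. Origin: centre of its underside. Leave it where it is.
- tape_measure: Bystander: yellow and black pocket tape measure lying on its side, 64 by 84 by 32 mm. Origin: centre of its outline, on the table. Leave it where it is.
- bench_brush: Bystander: flat brush with a wooden handle, 29 by 196 by 12 mm, lying near the table's left edge, its long side along its own y. Origin: centre of its outline, on the table. Leave it where it is.

How it is judged:
By the outcome, as a careful person would: the job done as asked, in the order asked, and still so for the second after the job is handed in, with the robot touching nothing.
It also fails if it takes over 115 s, if anything falls off the work surface, if the arm or the gripper's body presses on something with over 40 N, if the wrist force passes 120 N, or if a joint passes its speed limit or range.

## Working session

There is one attempt and no reset: what is moved stays moved. The work goes in short steps, Python scripts to look and compute and a shell command to move; the robot and the scene stay as the last step left them, time stands still between calls to the robot, and variables do not carry over. Pictures are saved under pics/ and viewed, at most 16 in all, crops included, and the job is handed in when it is done.

```bash
ls; mkdir -p pics
python3 - <<'E'
from station import bot
import cv2,numpy as np
for c in("scene","top"):
    im=bot.get_image(c); cv2.imwrite(f"pics/{c}0.png",im[:,:,::-1])
    cal=bot.get_calibration(c); print(c,{k:np.round(v,3).tolist() for k,v in cal.items()})
    for n in["arbor_seat","black_collar","gold_cutter","blue_spacer","steel_cutter","red_cap","flip_case","tape_measure","bench_brush"]:
        print(n,[(np.round(d["bbox"]).tolist(),round(d["conf"],2)) for d in bot.look_for(c,n)[:2]])
print(bot.get_calibration("wrist")); print(bot.sense())
E
```

```text
pics
scene {'K': [[397.836, 0.0, 318.16], [0.0, 397.836, 193.926], [0.0, 0.0, 1.0]], 'R': [[0.842, -0.539, -0.022], [-0.337, -0.495, -0.801], [0.421, 0.682, -0.598]], 't': [-0.46, 0.286, 0.662]}
arbor_seat [([327.0, 193.0, 17.0, 26.0], 0.55)]
black_collar [([264.0, 239.0, 16.0, 17.0], 0.54)]
gold_cutter [([288.0, 176.0, 20.0, 12.0], 0.65)]
blue_spacer [([239.0, 199.0, 13.0, 7.0], 0.57)]
steel_cutter [([373.0, 248.0, 24.0, 21.0], 0.56)]
red_cap [([315.0, 283.0, 22.0, 18.0], 0.51)]
flip_case [([314.0, 132.0, 55.0, 54.0], 0.97)]
tape_measure [([419.0, 228.0, 38.0, 40.0], 0.69)]
bench_brush [([227.0, 158.0, 65.0, 23.0], 0.67), ([285.0, 178.0, 22.0, 8.0], 0.6)]
top {'K': [[426.588, 0.0, 324.588], [0.0, 426.588, 198.797], [0.0, 0.0, 1.0]], 'R': [[-0.002, -1.0, 0.015], [-0.997, 0.001, -0.078], [0.078, -0.015, -0.997]], 't': [0.057, 0.597, 1.058]}
arbor_seat [([328.0, 183.0, 15.0, 16.0], 0.68)]
black_collar [([228.0, 121.0, 65.0, 34.0], 0.71), ([327.0, 254.0, 15.0, 17.0], 0.41)]
gold_cutter [([250.0, 186.0, 22.0, 19.0], 0.55)]
blue_spacer [([401.0, 132.0, 34.0, 24.0], 0.55), ([259.0, 249.0, 
[... 894 characters left out ...]
03,  8.40740360e+01]), 'joint_velocities': array([ 0.02497084,  0.02596437, -0.02343113, -0.00534727, -0.07948955,
       -0.00046243]), 'joint_torque': array([-6.57775104e-05, -4.45504367e+01,  2.95571905e+01,  7.82858679e-04,
       -1.83397419e-04,  1.06903329e-06]), 'position': array([ 0.18216907, -0.59785593,  0.24532729]), 'orientation': array([[ 9.56561186e-01,  2.91531637e-01, -4.03657352e-05],
       [ 2.91531637e-01, -9.56561187e-01, -8.54766678e-06],
       [-4.11042109e-05, -3.59152257e-06, -9.99999999e-01]]), 'wrist_force': array([-0.09967189, -0.6338321 , -0.31230316]), 'torque': array([-0.03132265,  0.01247838, -0.01275613]), 'grasp_force': 0.0, 'opening': 0.08493961889941291}
```

Run:
```python
import cv2
i=cv2.imread("pics/top0.png")[90:290,190:450]; cv2.imwrite("pics/top0c.png",cv2.resize(i,None,fx=3,fy=3,interpolation=cv2.INTER_CUBIC))
```

```text
(no output)
```

View pics/top0c.png

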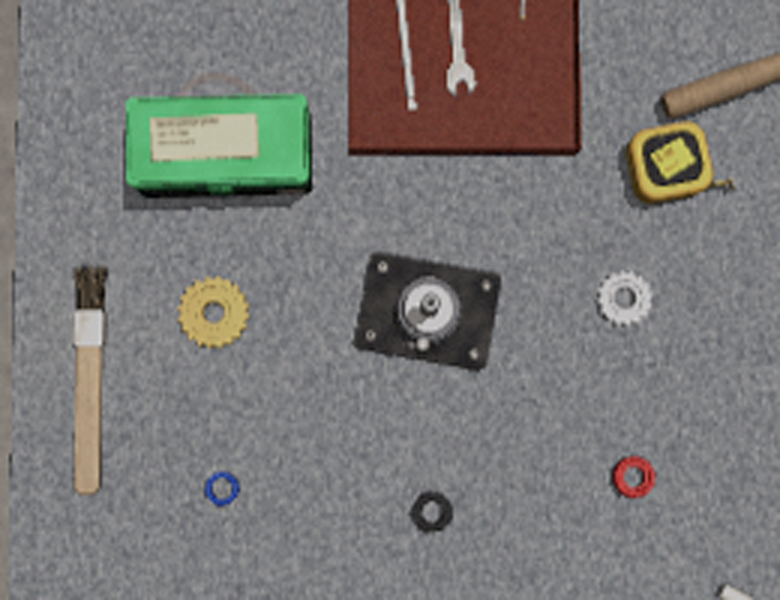

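View pics/scene0.png

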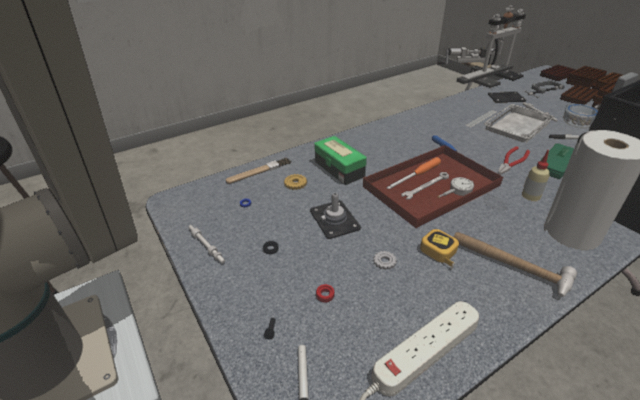

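Top crop (x3): gold cutter at (214,312), blue (222,488), black (432,511), steel (625,297), red (633,477), arbor pin tip (430,303), all clear of the bystanders. The look_for boxes mostly agree, but the top-camera blue and black bests are wrong.

```bash
cat > h.py <<'E'
from station import bot
import numpy as np,cv2
def px2w(c,uv,z):
    cal=bot.get_calibration(c); d=np.linalg.solve(cal["K"],[*uv,1.])
    if c=="wrist":
        s=bot.sense();R=np.array(s["orientation"])@cal["T_tool_cam"][:3,:3]
        o=np.array(s["position"])+np.array(s["orientation"])@cal["T_tool_cam"][:3,3]
    else: R=cal["R"].T;o=-R@cal["t"]
    d=R@d; return o+d*(z-o[2])/d[2]
E
python3 - <<'E'
from h import *
for n,u,v,z in[("black",432,511,.01),("gold",214,312,.01),("blue",222,488,.008),("steel",625,297,.008),("red",633,477,.014),("tip",430,303,.0765)]:
    p=px2w("top",(u/3+190,v/3+90),z); print(n,p.round(4),"yaw ok q1",np.degrees(np.arctan2(p[1],p[0])).round())
print(bot.nose_length)
E
```

```text
black [0.4421 0.032  0.01  ] yaw ok q1 4.0
gold [0.6111 0.2175 0.01  ] yaw ok q1 20.0
blue [0.4618 0.2096 0.008 ] yaw ok q1 24.0
steel [ 0.6239 -0.1348  0.008 ] yaw ok q1 -12.0
red [ 0.4703 -0.138   0.014 ] yaw ok q1 -16.0
tip [0.6122 0.0354 0.0765] yaw ok q1 3.0
0.014
```

```bash
python3 -m jog '0 0 0 0 0 -7.1 1;0 0 0 0 0 -7.1 1;0 0 0 0 0 -7.1 1;0 0 0 0 0 -7.1 1;0 0 0 0 0 -7.1 1;0 0 0 0 0 -7.1 1;0 0 0 0 0 -7.1 1;0 0 0 0 0 -7.1 1;0 0 0 0 0 -7.1 1;0 0 0 0 0 -7.1 1' 40; python3 -m jog '0.01 0 0 0 0 -2.05 1;0.037 0.016 0 0 0 0 1;0.037 0.016 0 0 0 0 1;0.037 0.016 0 0 0 0 1;0.037 0.016 0 0 0 0 1;0.037 0.016 0 0 0 0 1;0.037 0.016 0 0 0 0 1;0.037 0.016 0 0 0 0 1;0.037 0.016 0 0 0 0 1;0.037 0.016 0 0 0 0 1'
```

```text
time: 1.83
position: [0.1822, -0.5979, 0.2453]
orientation: [[0.03, 1.0, -0.0], [1.0, -0.03, 0.0], [0.0, -0.0, -1.0]]
wrist_force: [-0.2, 0.3, 0.4]
opening: 0.0854
grasp_force: 0.0
time: 2.67
position: [0.3269, -0.2531, 0.2456]
orientation: [[0.001, 1.0, 0.001], [1.0, -0.001, -0.001], [-0.001, 0.001, -1.0]]
wrist_force: [1.0, -0.6, -0.5]
opening: 0.0854
grasp_force: 0.0
```

```bash
python3 -m jog '0.0356 0.0144 0.01 0 0 0 1;0.0356 0.0144 0.015 0 0 0 1;0.0356 0.0144 0.015 0 0 0 1;0.0356 0.0144 0.015 0 0 0 1;0.0356 0.0144 0.015 0 0 0 1;0.0356 0.0144 0.015 0 0 0 1;0.0356 0.0144 0.015 0 0 0 1;0.0356 0.0144 0.015 0 0 0 1;0 0 0 0 0 0 1;0 0 0 0 0 0 1'
cat >> h.py <<'E'
def see(name,z,pic=None):
    """Part centre: bbox/ellipse of its outline in the wrist picture, on the plane z (world)."""
    im=bot.get_image("wrist")
    if pic: cv2.imwrite(f"pics/{pic}.png",im[:,:,::-1])
    r=bot.outline_of("wrist",name)[:2]; s=bot.sense()
    for d in r:
        m=d["pixels"].astype(np.uint8); c=max(cv2.findContours(m,0,1)[0],key=cv2.contourArea)
        e=cv2.fitEllipse(cv2.convexHull(c)) if len(c)>5 else None
        (l,t,w,h)=d["bbox"]; p=px2w("wrist",e[0],z); D=p-s["position"]
        print(name,round(d["conf"],2),"bbox",np.round(d["bbox"]),"ell",np.round(e[0],1),np.round(e[1],1),"world",p.round(4),"tool dx,dy,dz mm",(1000*np.array(s["orientation"]).T@D).round(1))
E
python3 -c "
from h import *
see('black_collar',.01,'b1')"
```

```text
time: 3.5
position: [0.4413, 0.0318, 0.1295]
orientation: [[-0.005, 1.0, -0.002], [1.0, 0.005, -0.0], [-0.0, -0.002, -1.0]]
wrist_force: [-0.3, -0.0, 0.0]
opening: 0.0855
grasp_force: 0.0
black_collar 0.7 bbox [304. 174.  38.  46.] ell [324.8 193.6] [44.3 45. ] world [0.4438 0.0318 0.01  ] tool dx,dy,dz mm [  2.    2.  120.5]
```

View pics/b1.png

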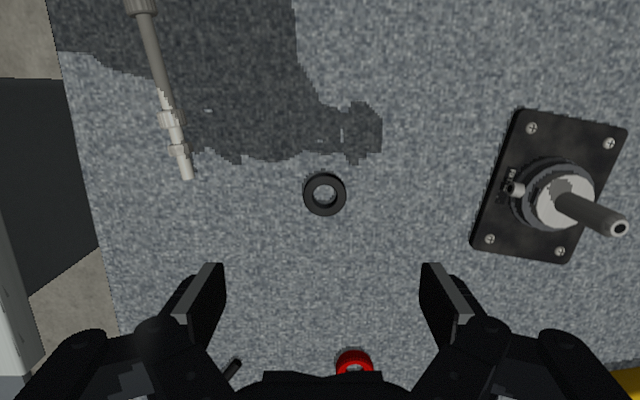

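Collar at (324,194) in the wrist picture, matching the outline. Fixture at right, with pin tip about (620,229). Descending to grasp.

```bash
python3 -m jog '0.002 0.0025 0.028 0 0 0 1;0 0 0.028 0 0 0 1;0 0 0.028 0 0 0 0.3;0 0 0.022 0 0 0 0;0 0 0.0085 0 0 0 0;0 0 0 0 0 0 0' 50; python3 -m jog '0 0 0 0 0 0 -1;0 0 0 0 0 0 -1;0 0 0 0 0 0 -1;0 0 0 0 0 0 -1;0 0 0 0 0 0 -1;0 0 0 0 0 0 -1'; python3 -c "
from h import *
see('black_collar',.01,'b2')"
```

```text
time: 4.1
position: [0.4424, 0.0308, 0.0146]
orientation: [[0.003, 1.0, -0.004], [1.0, -0.003, 0.0], [0.0, -0.004, -1.0]]
wrist_force: [0.2, -0.2, 0.3]
opening: 0.0426
grasp_force: 0.0
time: 4.6
position: [0.4451, 0.0319, 0.0166]
orientation: [[-0.0, 1.0, 0.002], [1.0, 0.0, -0.0], [-0.0, 0.002, -1.0]]
wrist_force: [-0.3, -0.4, 3.0]
opening: 0.0312
grasp_force: 49.9
black_collar 0.77 bbox [291. 229.  65.  75.] ell [322.7 265. ] [73.9 74.5] world [0.4452 0.0362 0.01  ] tool dx,dy,dz mm [4.3 0.1 6.6]
```

View pics/b2.png

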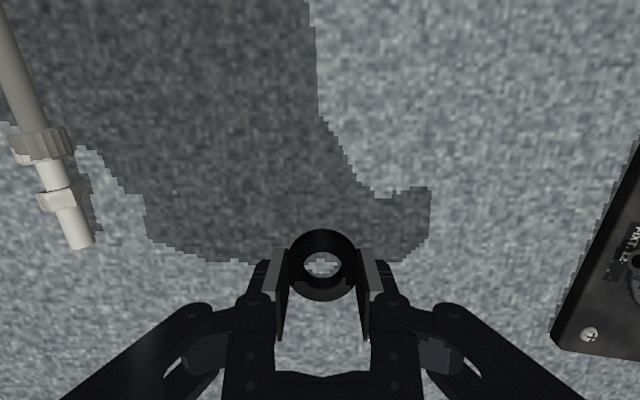

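```bash
python3 -m jog '0 0 -0.02 0 0 0 -1;0 0 -0.04 0 0 0 -1;0 0.01 -0.04 0 0 0 -1;0 0.035 0 0 0 0 -1;0.002 0.035 0 0 0 0 -1;0 0.035 0 0 0 0 -1;0 0.035 0 0 0 0 -1;0 0.017 0 0 0 0 -1;0 0 0 0 0 0 -1;0 0 0 0 0 0 -1'; python3 -c "
from h import *
see('black_collar',.11,'b3');see('arbor_seat',.05)
for i in range(3): print(bot.sense()['position'])
im=cv2.imread('pics/b3.png')[120:400,160:520];cv2.imwrite('pics/b3c.png',cv2.resize(im,None,fx=2,fy=2))"
```

```text
time: 5.53
position: [0.6113, 0.034, 0.1151]
orientation: [[-0.0, 1.0, -0.001], [1.0, 0.0, 0.0], [0.0, -0.001, -1.0]]
wrist_force: [-1.0, 0.7, 0.0]
opening: 0.0312
grasp_force: 49.8
black_collar 0.92 bbox [290. 228.  69.  77.] ell [322.7 265. ] [73.9 74.7] world [0.6094 0.0392 0.11  ] tool dx,dy,dz mm [5.1 0.1 5. ]
arbor_seat 0.88 bbox [298. 180.  62.  55.] ell [330.4 207.6] [57.7 62.4] world [0.6142 0.0447 0.05  ] tool dx,dy,dz mm [10.6  5.  65.3]
[0.60935218 0.0340845  0.11534792]
[0.60935218 0.0340845  0.11534792]
[0.60935218 0.0340845  0.11534792]
```

View pics/b3c.png

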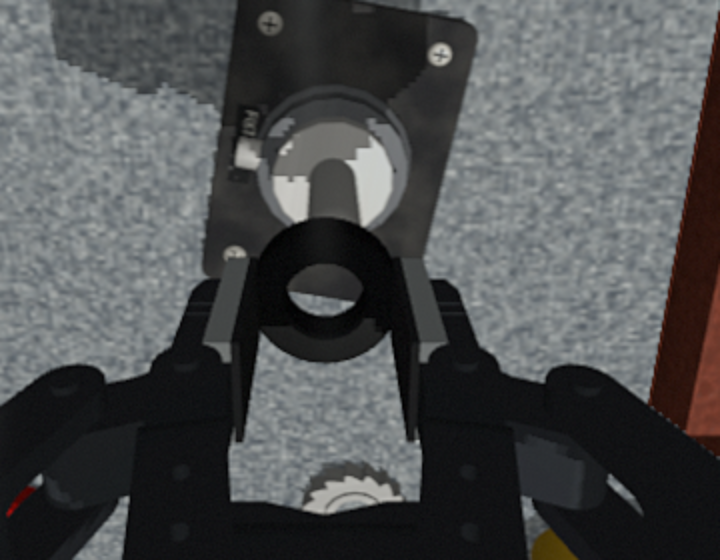

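Ring held centred; the pin axis shows about 2.5 mm to the right of the ring, and the flange centre at about crop (333,180). Correcting y by 2.6 mm and x by -1 mm, then lowering past the taper.

```bash
python3 -m jog '-0.001 0.0026 0.01 0 0 0 -1;0 0 0.009 0 0 0 -1;0 0 0.005 0 0 0 -1;0 0 0.005 0 0 0 -1;0 0 0.005 0 0 0 -1'; python3 -m jog '0 0 0.002 0 0 0 -1;0 0 0.002 0 0 0 -1;0 0 0 0 0 0 -1'
```

```text
time: 6.15
position: [0.6137, 0.0331, 0.0811]
orientation: [[0.0, 1.0, -0.0], [1.0, -0.0, 0.001], [0.001, -0.0, -1.0]]
wrist_force: [0.6, 1.4, 0.1]
opening: 0.0309
grasp_force: 49.8
time: 6.4
position: [0.6138, 0.0331, 0.0773]
orientation: [[-0.0, 1.0, -0.0], [1.0, 0.0, 0.0], [0.0, -0.0, -1.0]]
wrist_force: [0.5, 1.2, -1.4]
opening: 0.0312
grasp_force: 49.7
```

```bash
python3 -m jog '0 0 0.005 0 0 0 -1;0 0 0.005 0 0 0 -1;0 0 0.005 0 0 0 -1;0 0 0.005 0 0 0 -1;0 0 0.005 0 0 0 -1;0 0 0.003 0 0 0 -1;0 0 0 0 0 0 -1'; for i in 1 2 3; do python3 -m jog '0 0 0.001 0 0 0 -1;0 0 0 0 0 0 -1' | grep -E 'posi|force'; done
```

```text
time: 6.98
position: [0.6136, 0.0331, 0.0489]
orientation: [[-0.0, 1.0, -0.001], [1.0, 0.0, 0.001], [0.001, -0.001, -1.0]]
wrist_force: [0.5, 1.9, -1.7]
opening: 0.031
grasp_force: 49.7
position: [0.6137, 0.0331, 0.0487]
wrist_force: [0.6, 0.6, -0.9]
grasp_force: 49.7
position: [0.614, 0.0329, 0.048]
wrist_force: [-0.5, 1.7, 0.5]
grasp_force: 49.8
position: [0.6141, 0.0329, 0.047]
wrist_force: [0.9, 1.2, 0.1]
grasp_force: 49.9
```

```bash
for i in 1 2 3; do python3 -m jog '0 0 0.0008 0 0 0 -1;0 0 0 0 0 0 -1' | grep -E 'posi|force'; done
```

```text
position: [0.6141, 0.0329, 0.0467]
wrist_force: [-0.6, 1.2, 3.5]
grasp_force: 50.2
position: [0.6141, 0.0329, 0.0466]
wrist_force: [-2.2, 1.9, 8.5]
grasp_force: 50.7
position: [0.6142, 0.0329, 0.0465]
wrist_force: [-3.7, 1.9, 12.8]
grasp_force: 51.2
```

```bash
python3 -m jog '0 0 -0.001 0 0 0 -0.5;0 0 0 0 0 0 0.3;0 0 0 0 0 0 0.3;0 0 -0.01 0 0 0 0.6;0 0 -0.03 0 0 0 1;0 0 -0.03 0 0 0 1;0 0 -0.02 0 0 0 1;0 0 0 0 0 0 1'; python3 -c "
from h import *
see('black_collar',.035,'b4'); see('arbor_seat',.05)
im=cv2.imread('pics/b4.png')[60:340,160:520];cv2.imwrite('pics/b4c.png',cv2.resize(im,None,fx=2,fy=2))"
```

```text
time: 8.65
position: [0.6177, 0.0325, 0.1413]
orientation: [[0.0, 1.0, 0.01], [1.0, -0.0, -0.001], [-0.001, 0.01, -1.0]]
wrist_force: [0.4, 0.6, 0.5]
opening: 0.0854
grasp_force: 0.0
black_collar 0.95 bbox [292. 178.  48.  42.] ell [316.1 199.3] [46.7 47.6] world [0.6106 0.0363 0.035 ] tool dx,dy,dz mm [  3.7  -4.4 101.8]
arbor_seat 0.8 bbox [293. 170.  56.  61.] ell [321.2 210.6] [28.6 40.2] world [0.612  0.0343 0.05  ] tool dx,dy,dz mm [ 1.5 -0.7 84.4]
```

View pics/b4c.png

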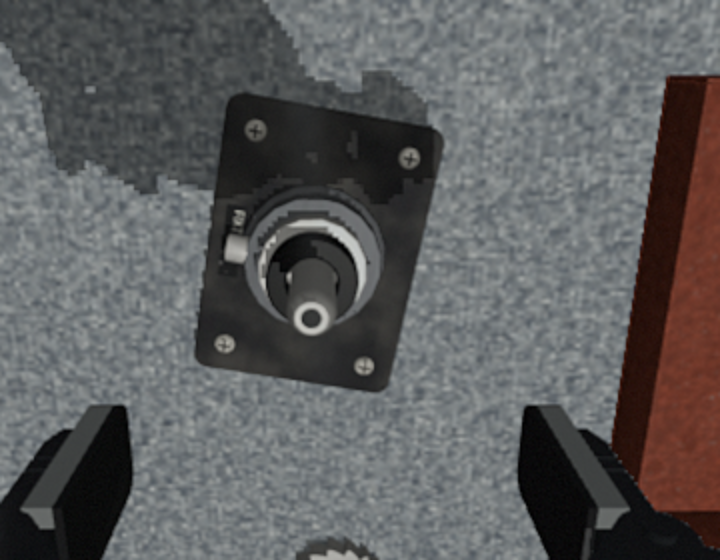

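Collar is seated round the pin on the flange; pin tip at crop (312,318), full (316,219). Moving on to the gold cutter.

```bash
python3 -c "
from h import *
print(px2w('wrist',(316,219),.0765),bot.sense()['position'])"
python3 -m jog '0.036 0 0 0 0 0 1;0.037 0 0 0 0 0 1;0.037 0 0 0 0 0 1;0.037 -0.002 0 0 0 0 1;0.037 -0.002 0.01 0 0 0 1;0 0 0 0 0 0 1;0 0 0 0 0 0 1'; python3 -c "
from h import *
see('gold_cutter',.005,'g1'); print(bot.sense()['position'])"
```

```text
[0.60896984 0.0389124  0.0765    ] [0.61284704 0.03285658 0.13437794]
time: 9.43
position: [0.6076, 0.2183, 0.1227]
orientation: [[-0.003, 1.0, -0.005], [1.0, 0.003, -0.002], [-0.002, -0.005, -1.0]]
wrist_force: [-0.7, 0.2, 0.1]
opening: 0.0854
grasp_force: 0.0
gold_cutter 0.8 bbox [288. 153.  84.  80.] ell [329.9 195. ] [78.4 80.1] world [0.6144 0.2176 0.005 ] tool dx,dy,dz mm [  1.4   6.  118.8]
[0.60878708 0.21628632 0.12384839]
```

```bash
python3 - <<'E'
t=open('h.py').read()
t=t.replace('def px2w(c,uv,z):','def px2w(c,uv,z,s=None):').replace('s=bot.sense();R','s=s or bot.sense();R').replace('    im=bot.get_image("wrist")\n','    s=bot.sense();im=bot.get_image("wrist")\n').replace('[:2]; s=bot.sense()','[:2]').replace('e[0],z)','e[0],z,s)').replace('    for d in r:','    print("tcp",s["position"].round(4),"zaxis",s["orientation"][:,2].round(4))\n    for d in r:')
open('h.py','w').write(t)
E
python3 -m jog '0 0 0 0 0 0 1;0 0 0 0 0 0 1'|grep posi; python3 -c "
from h import *
see('gold_cutter',.005,'g1');see('gold_cutter',.005)"
```

```text
position: [0.61, 0.2155, 0.1252]
tcp [0.61   0.2155 0.1252] zaxis [-4.e-04 -4.e-04 -1.e+00]
gold_cutter 0.85 bbox [286. 147.  85.  85.] ell [326.  190.7] [78.8 80.5] world [0.6129 0.2199 0.005 ] tool dx,dy,dz mm [  4.5   2.9 120.2]
tcp [0.6102 0.2157 0.1256] zaxis [ 2.e-04 -1.e-04 -1.e+00]
gold_cutter 0.92 bbox [283. 150.  85.  82.] ell [325.4 190.9] [78.4 80.5] world [0.6127 0.2199 0.005 ] tool dx,dy,dz mm [  4.2   2.5 120.6]
```

View pics/g1.png

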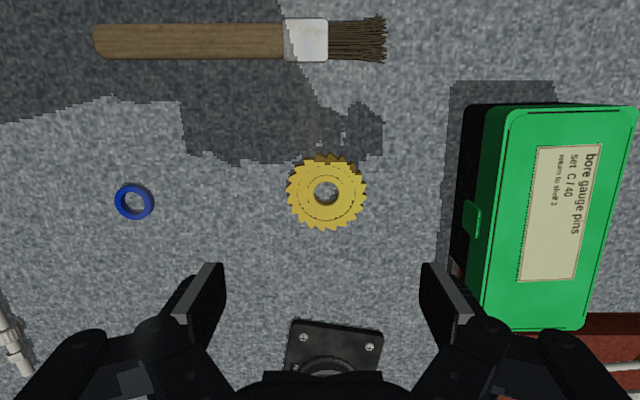

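```bash
python3 -m jog '0.0043 0.0026 0.03 0 0 0 1;0 0 0.03 0 0 0 1;0 0 0.03 0 0 0 1;0 0 0.02 0 0 0 1;0 0 0.0052 0 0 0 1;0 0 0 0 0 0 1' 60;  python3 -m jog '0 0 0 0 0 0 -0.2;0 0 0 0 0 0 -1;0 0 0 0 0 0 -1;0 0 0 0 0 0 -1;0 0 0 0 0 0 -1;0 0 0 0 0 0 -1'; python3 -m jog '0 0 -0.005 0 0 0 -1;0 0 -0.02 0 0 0 -1;0 0 -0.03 0 0 0 -1;0 0 -0.03 0 0 0 -1;0 0 -0.03 0 0 0 -1;-0.01 0 0 0 0 0 -1;0 0 0 0 0 0 -1;0 0 0 0 0 0 -1';python3 -c "
from h import *
see('gold_cutter',.12,'g2')"
```

```text
time: 10.4
position: [0.6107, 0.2204, 0.0082]
orientation: [[0.001, 1.0, -0.004], [1.0, -0.001, -0.001], [-0.001, -0.004, -1.0]]
wrist_force: [-0.2, 0.3, 0.1]
opening: 0.0853
grasp_force: 0.0
time: 10.9
position: [0.6149, 0.2218, 0.0131]
orientation: [[0.0, 1.0, 0.005], [1.0, -0.0, 0.001], [0.001, 0.005, -1.0]]
wrist_force: [0.5, -0.4, 6.3]
opening: 0.0574
grasp_force: 64.7
time: 11.57
position: [0.6117, 0.2107, 0.1248]
orientation: [[0.001, 1.0, -0.001], [1.0, -0.001, -0.0], [-0.0, -0.001, -1.0]]
wrist_force: [-0.2, 0.3, -1.7]
opening: 0.057
grasp_force: 64.4
tcp [0.6117 0.2107 0.1248] zaxis [-0.0011 -0.     -1.    ]
gold_cutter 0.76 bbox [255. 210. 133. 128.] ell [322.4 274.2] [127.8 133.1] world [0.6117 0.2113 0.12  ] tool dx,dy,dz mm [ 0.6 -0.   4.8]
```

View pics/g2.png

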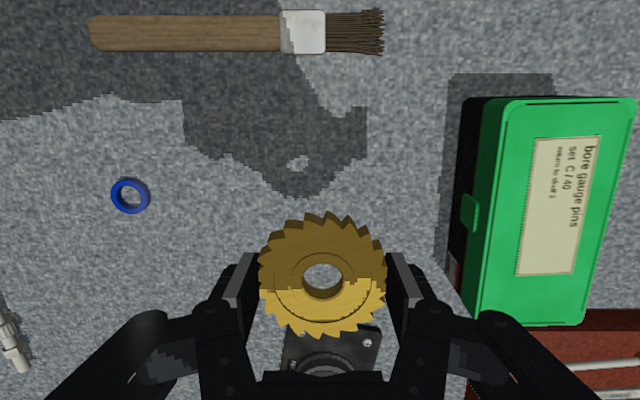

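Gold cutter is held level between the pads, bore at about (322,280).

```bash
python3 -m jog '-0.03 0.0013 0 0 0 0 -1;-0.036 0 0 0 0 0 -1;-0.036 0 0 0 0 0 -1;-0.036 0 0 0 0 0 -1;-0.0263 0 0 0 0 0 -1;-0.01 0 0 0 0 0 -1;0 0 0 0 0 0 -1;0 0 0 0 0 0 -1;0 0 0 0 0 0 -1;0 0 0 0 0 0 -1';python3 -c "
from h import *
see('gold_cutter',.12,'g3'); see('black_collar',.035)
im=cv2.imread('pics/g3.png')[120:400,160:520];cv2.imwrite('pics/g3c.png',cv2.resize(im,None,fx=2,fy=2))"
```

```text
time: 12.5
position: [0.6135, 0.0385, 0.1248]
orientation: [[-0.002, 1.0, -0.001], [1.0, 0.002, 0.001], [0.001, -0.001, -1.0]]
wrist_force: [0.5, 0.7, -1.1]
opening: 0.0573
grasp_force: 64.4
tcp [0.6135 0.0385 0.1248] zaxis [-7.e-04  6.e-04 -1.e+00]
gold_cutter 0.69 bbox [256. 209. 133. 130.] ell [322.8 274.2] [128.7 133.5] world [0.6137 0.0391 0.12  ] tool dx,dy,dz mm [0.6 0.2 4.8]
tcp [0.6137 0.0384 0.1251] zaxis [-2.e-04  3.e-04 -1.e+00]
black_collar 0.7 bbox [301. 190.  46.  33.] ell [322.2 210.5] [41.  47.4] world [0.6137 0.0378 0.035 ] tool dx,dy,dz mm [-0.6  0.  90.1]
```

View pics/g3c.png

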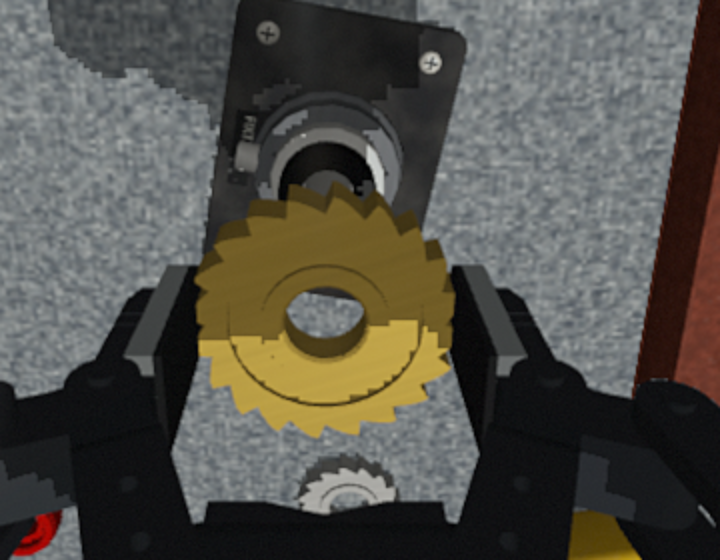

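```bash
python3 -m jog '-0.002 0.001 0.01 0 0 0 -1;0 0 0.01 0 0 0 -1;0 0 0.008 0 0 0 -1;0 0 0.003 0 0 0 -1;0 0 0.003 0 0 0 -1;0 0 0 0 0 0 -1'; for i in 1 2 3; do python3 -m jog '0 0 0.003 0 0 0 -1;0 0 0.003 0 0 0 -1' | grep -E 'posi|force'; done
```

```text
time: 13.2
position: [0.6139, 0.0349, 0.0899]
orientation: [[0.0, 1.0, -0.002], [1.0, -0.0, 0.0], [0.0, -0.002, -1.0]]
wrist_force: [0.5, 0.9, -2.3]
opening: 0.0572
grasp_force: 64.4
position: [0.6154, 0.0353, 0.0858]
wrist_force: [-1.8, 2.8, 6.1]
grasp_force: 65.0
position: [0.6149, 0.0364, 0.0799]
wrist_force: [-2.1, 5.0, 1.9]
grasp_force: 64.8
position: [0.6146, 0.0365, 0.0735]
wrist_force: [-1.2, 5.3, 2.5]
grasp_force: 64.8
```

```bash
python3 -m jog '0.001 -0.0004 0.001 0 0 0 -1;0 0 0.003 0 0 0 -1;0 0 0.003 0 0 0 -1;0 0 0.003 0 0 0 -1;0 0 0 0 0 0 -1'; python3 -m jog '0 0 0.002 0 0 0 -1;0 0 0.002 0 0 0 -1;0 0 0 0 0 0 -1' | grep -E 'posi|force'; for i in 1 2 3; do python3 -m jog '0 0 0.001 0 0 0 -1;0 0 0 0 0 0 -1' | grep -E 'posi|force'; done
```

```text
time: 14.12
position: [0.6143, 0.0365, 0.0626]
orientation: [[-0.0, 1.0, -0.0], [1.0, 0.0, 0.002], [0.002, -0.0, -1.0]]
wrist_force: [0.4, 5.2, -2.1]
opening: 0.057
grasp_force: 64.4
position: [0.6144, 0.0365, 0.059]
wrist_force: [-1.4, 6.0, -1.2]
grasp_force: 64.6
position: [0.6144, 0.0365, 0.0582]
wrist_force: [-1.5, 5.7, 0.8]
grasp_force: 64.7
position: [0.6144, 0.0365, 0.0573]
wrist_force: [-0.4, 5.1, 1.4]
grasp_force: 64.7
position: [0.6145, 0.0365, 0.0563]
wrist_force: [-1.1, 4.8, 2.2]
grasp_force: 64.7
```

```bash
python3 -m jog '0.001 0 0.001 0 0 0 -1;0 0 0.001 0 0 0 -1;0 0 0 0 0 0 -1' | grep -E 'posi|force'; for i in 1 2 3 4; do python3 -m jog '0 0 0.0008 0 0 0 -1;0 0 0 0 0 0 -1' | grep -E 'posi|force'; done
```

```text
position: [0.6144, 0.0366, 0.0539]
wrist_force: [0.5, 2.0, -0.8]
grasp_force: 64.5
position: [0.6144, 0.0366, 0.0532]
wrist_force: [0.1, 3.4, -0.8]
grasp_force: 64.5
position: [0.6144, 0.0366, 0.0531]
wrist_force: [-2.4, 1.5, 5.0]
grasp_force: 64.9
position: [0.6144, 0.0367, 0.0531]
wrist_force: [-5.2, 2.2, 9.3]
grasp_force: 65.4
position: [0.6145, 0.0366, 0.0531]
wrist_force: [-5.4, 2.3, 12.2]
grasp_force: 65.9
```

```bash
python3 -m jog '0 0 -0.001 0 0 0 0.6;0 0 0 0 0 0 1;0 0 0 0 0 0 1;0 0 -0.01 0 0 0 1;0 0 -0.03 0 0 0 1;0 0 -0.03 0 0 0 1;0.01 -0.01 0 0 0 0 1;0.035 -0.03 0 0 0 0 1;0.035 -0.03 0 0 0 0 1;0.035 -0.03 0 0 0 0 1'; python3 -m jog '0.035 -0.03 0 0 0 0 1;0.023 -0.022 0 0 0 0 1;0 0 0 0 0 0 1;0 0 0 0 0 0 1;0 0 0 0 0 0 1;0 0 0 0 0 0 1';python3 -c "
from h import *
see('blue_spacer',.004,'u1');see('blue_spacer',.004)"
```

```text
time: 16.62
position: [0.5227, 0.1423, 0.1228]
orientation: [[0.002, 1.0, 0.002], [1.0, -0.002, -0.0], [-0.0, 0.002, -1.0]]
wrist_force: [0.6, 0.6, 0.2]
opening: 0.0854
grasp_force: 0.0
time: 17.12
position: [0.4753, 0.1959, 0.1225]
orientation: [[0.001, 1.0, 0.002], [1.0, -0.001, -0.0], [-0.0, 0.002, -1.0]]
wrist_force: [-0.3, 0.4, 0.4]
opening: 0.0857
grasp_force: 0.0
tcp [0.4753 0.1959 0.1225] zaxis [ 1.6e-03 -1.0e-04 -1.0e+00]
blue_spacer 0.73 bbox [291. 156.  34.  42.] ell [305.7 177.6] [37.  37.1] world [0.463  0.2113 0.004 ] tool dx,dy,dz mm [ 15.4 -12.5 118.4]
tcp [0.4752 0.1957 0.1222] zaxis [ 9.e-04 -0.e+00 -1.e+00]
blue_spacer 0.87 bbox [288. 157.  38.  38.] ell [306.  177.4] [37.3 37.5] world [0.463  0.2114 0.004 ] tool dx,dy,dz mm [ 15.7 -12.3 118.2]
```

View pics/u1.png

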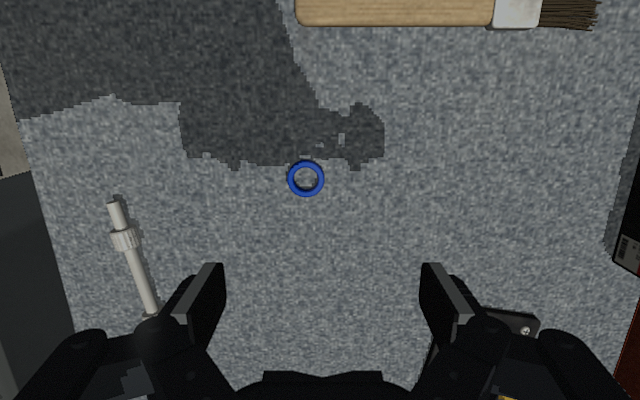

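```bash
python3 -m jog '0.0155 -0.0123 0.02 0 0 0 1;0 0 0.03 0 0 0 1;0 0 0.03 0 0 0 0;0 0 0.02 0 0 0 0;0 0 0.0047 0 0 0 0;0 0 0 0 0 0 0;0 0 0 0 0 0 0;0 0 0 0 0 0 0' 40;  python3 -m jog '0 0 0 0 0 0 -0.5;0 0 0 0 0 0 -1;0 0 0 0 0 0 -1;0 0 0 0 0 0 -1;0 0 0 0 0 0 -1;0 0 0 0 0 0 -1'; python3 -m jog '0 0 -0.005 0 0 0 -1;0 0 -0.03 0 0 0 -1;0 0 -0.035 0 0 0 -1;0 0 -0.035 0 0 0 -1;0 0 0 0 0 0 -1;0 0 0 0 0 0 -1;0 0 0 0 0 0 -1';python3 -c "
from h import *
see('blue_spacer',.11,'u2')"
```

```text
time: 17.98
position: [0.4634, 0.2123, 0.0188]
orientation: [[0.001, 1.0, 0.003], [1.0, -0.001, 0.001], [0.001, 0.003, -1.0]]
wrist_force: [0.8, 0.6, 0.4]
opening: 0.0427
grasp_force: 0.0
time: 18.48
position: [0.4633, 0.2124, 0.0192]
orientation: [[0.0, 1.0, 0.004], [1.0, -0.0, 0.001], [0.001, 0.004, -1.0]]
wrist_force: [-1.4, 0.3, 5.5]
opening: 0.0245
grasp_force: 39.0
time: 19.07
position: [0.4614, 0.2119, 0.1225]
orientation: [[-0.0, 1.0, 0.0], [1.0, 0.0, 0.0], [0.0, 0.0, -1.0]]
wrist_force: [-0.7, 0.0, -0.7]
opening: 0.024
grasp_force: 39.4
tcp [0.4614 0.2119 0.1225] zaxis [ 4.e-04  1.e-04 -1.e+00]
blue_spacer 0.83 bbox [298. 237.  52.  60.] ell [322.4 266.4] [58.4 60. ] world [0.4614 0.2121 0.11  ] tool dx,dy,dz mm [ 0.1  0.  12.5]
```

```bash
python3 -m jog '-0.025 0.023 0 0 0 0 -1;-0.035 0.03 0 0 0 0 -1;-0.035 0.03 0 0 0 0 -1;-0.035 0.03 0 0 0 0 -1;-0.025 0.025 0 0 0 0 -1;-0.0203 0.015 0 0 0 0 -1;0 0 0 0 0 0 -1;0 0 0 0 0 0 -1;0 0 0 0 0 0 -1;0 0 0 0 0 0 -1';python3 -c "
from h import *
see('blue_spacer',.11,'u3'); see('gold_cutter',.045)
im=cv2.imread('pics/u3.png')[120:400,160:520];cv2.imwrite('pics/u3c.png',cv2.resize(im,None,fx=2,fy=2))"
```

```text
time: 20.0
position: [0.6041, 0.0477, 0.121]
orientation: [[-0.001, 1.0, -0.003], [1.0, 0.001, 0.0], [0.0, -0.003, -1.0]]
wrist_force: [-0.7, -0.3, -0.3]
opening: 0.0242
grasp_force: 39.4
tcp [0.6041 0.0477 0.121 ] zaxis [-3.1e-03  4.0e-04 -1.0e+00]
tcp [0.6046 0.0478 0.1218] zaxis [-1.6e-03  2.0e-04 -1.0e+00]
gold_cutter 0.89 bbox [290. 190.  97.  87.] ell [337.6 232.7] [84.3 94.3] world [0.6148 0.0365 0.045 ] tool dx,dy,dz mm [-11.3  10.2  76.8]
gold_cutter 0.64 bbox [297. 236.  51.  60.] ell [322.4 266.2] [57.5 58.9] world [0.6047 0.0112 0.045 ] tool dx,dy,dz mm [-36.6   0.1  76.8]
```

View pics/u3c.png

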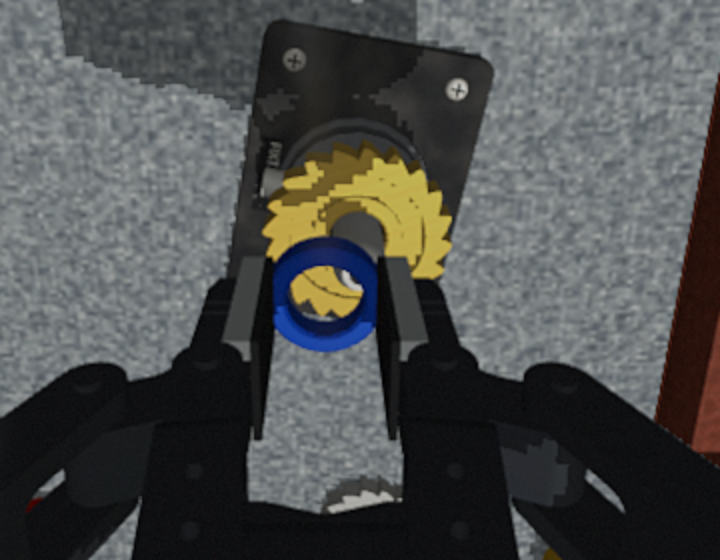

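Blue ring held; gold cutter flat below, pin up-right of the ring. The move fell about 10 mm short in each axis (rows clipped), so I make it up.

```bash
python3 -m jog '-0.0112 0.0098 0 0 0 0 -1;0 0 0.01 0 0 0 -1;0 0 0.008 0 0 0 -1;0 0 0.003 0 0 0 -1;0 0 0 0 0 0 -1'; for i in 1 2 3; do python3 -m jog '0 0 0.003 0 0 0 -1;0 0 0.003 0 0 0 -1' | grep -E 'posi|force'; done
```

```text
time: 20.62
position: [0.614, 0.0356, 0.0992]
orientation: [[0.0, 1.0, -0.004], [1.0, -0.0, 0.0], [0.0, -0.004, -1.0]]
wrist_force: [-0.7, 1.0, 0.5]
opening: 0.0243
grasp_force: 39.4
position: [0.6159, 0.0356, 0.0952]
wrist_force: [-0.5, -0.7, -0.0]
grasp_force: 39.4
position: [0.6156, 0.0359, 0.0893]
wrist_force: [-1.5, 1.4, 1.6]
grasp_force: 39.6
position: [0.6151, 0.0361, 0.083]
wrist_force: [-2.0, 1.2, 1.4]
grasp_force: 39.6
```

```bash
python3 -m jog '0.0004 -0.0004 0.003 0 0 0 -1;0 0 0.003 0 0 0 -1;0 0 0.003 0 0 0 -1;0 0 0 0 0 0 -1'| grep -E 'posi|force'; for i in 1 2 3 4 5 6; do python3 -m jog '0 0 0.001 0 0 0 -1;0 0 0 0 0 0 -1' | grep -E 'posi|wrist_force'; done
```

```text
position: [0.6149, 0.036, 0.0734]
wrist_force: [-1.2, 0.6, -1.2]
grasp_force: 39.3
position: [0.615, 0.036, 0.073]
wrist_force: [-1.5, 1.6, -1.2]
position: [0.6151, 0.0361, 0.0723]
wrist_force: [-1.4, 1.4, -0.1]
position: [0.6152, 0.0361, 0.0713]
wrist_force: [-1.5, 2.3, 0.7]
position: [0.6152, 0.0362, 0.0703]
wrist_force: [-1.8, 2.6, 1.5]
position: [0.6153, 0.0362, 0.0693]
wrist_force: [-2.3, 2.8, 0.9]
position: [0.6153, 0.0362, 0.0692]
wrist_force: [-3.6, 2.5, 6.3]
```

```bash
python3 -m jog '0 0 0.0007 0 0 0 -1;0 0 0 0 0 0 -1;0 0 -0.001 0 0 0 -0.2;0 0 0 0 0 0 0.2;0 0 0 0 0 0 0.2;0 0 -0.01 0 0 0 0.3;0 0 -0.03 0 0 0 0.6;0 0 -0.018 0 0 0 0.6;-0.01 0 0 0 0 0 0.6;-0.03 0.003 0 0 0 0 0.6'; python3 -m jog '-0.035 0.003 0 0 0 0 0.6;-0.035 0.003 0 0 0 0 0.6;-0.035 0 0 0 0 0 0.6;-0.026 0 0 0 0 0 0.6;0 0 0 0 0 0 0.6;0 0 0 0 0 0 0.6;0 0 0 0 0 0 0.6;0 0 0 0 0 0 0.6';python3 -c "
from h import *
see('steel_cutter',.004,'s1');see('steel_cutter',.004);see('tape_measure',.03)"
```

```text
time: 23.28
position: [0.6197, -0.0022, 0.1288]
orientation: [[-0.004, 1.0, 0.004], [1.0, 0.004, 0.001], [0.001, 0.004, -1.0]]
wrist_force: [-0.1, -0.3, -0.8]
opening: 0.0685
grasp_force: 0.0
time: 23.95
position: [0.624, -0.1343, 0.1263]
orientation: [[-0.001, 1.0, -0.001], [1.0, 0.001, 0.0], [0.0, -0.001, -1.0]]
wrist_force: [-0.3, 0.4, 0.2]
opening: 0.0685
grasp_force: 0.0
tcp [ 0.624  -0.1343  0.1263] zaxis [-7.e-04  4.e-04 -1.e+00]
steel_cutter 0.97 bbox [294. 162.  61.  61.] ell [323.8 194. ] [60.2 61.4] world [ 0.6252 -0.1331  0.004 ] tool dx,dy,dz mm [  1.1   1.3 122.3]
tcp [ 0.6242 -0.1339  0.1265] zaxis [-4.e-04  2.e-04 -1.e+00]
steel_cutter 0.83 bbox [294. 163.  59.  63.] ell [323.6 194.2] [58.4 61.3] world [ 0.6252 -0.1329  0.004 ] tool dx,dy,dz mm [  0.9   1.1 122.5]
tcp [ 0.6243 -0.134   0.1266] zaxis [-2.e-04  0.e+00 -1.e+00]
tape_measure 0.79 bbox [426. 202.  94.  91.] ell [472.8 244.6] [ 98.1 101.5] world [ 0.7358 -0.1637  0.03  ] tool dx,dy,dz mm [-29.9 111.4  96.6]
```

View pics/s1.png

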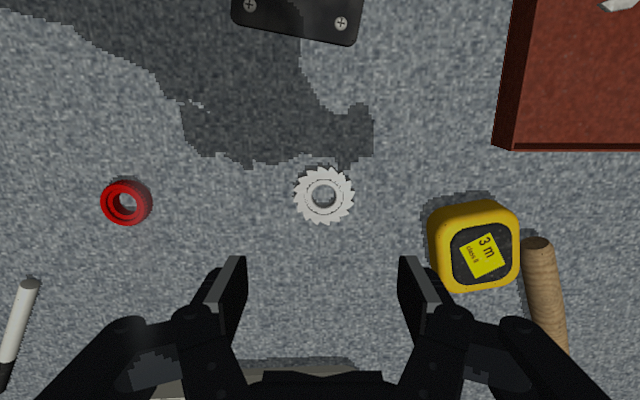

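```bash
python3 -m jog '0.001 0.0011 0.03 0 0 0 0.6;0 0 0.03 0 0 0 0.6;0 0 0.03 0 0 0 0.6;0 0 0.017 0 0 0 0.6;0 0 0.0055 0 0 0 0.6;0 0 0 0 0 0 0.6;0 0 0 0 0 0 0.6' 50;  python3 -m jog '0 0 0 0 0 0 0;0 0 0 0 0 0 -1;0 0 0 0 0 0 -1;0 0 0 0 0 0 -1;0 0 0 0 0 0 -1;0 0 0 0 0 0 -1'; python3 -m jog '0 0 -0.005 0 0 0 -1;0 0 -0.03 0 0 0 -1;0 0 -0.04 0 0 0 -1;0 0 -0.04 0 0 0 -1;0 0 0 0 0 0 -1;0 0 0 0 0 0 -1;0 0 0 0 0 0 -1';python3 -c "
from h import *
see('steel_cutter',.12,'s2')"
```

```text
time: 24.83
position: [0.6261, -0.1341, 0.0148]
orientation: [[-0.0, 1.0, 0.001], [1.0, 0.0, -0.0], [-0.0, 0.001, -1.0]]
wrist_force: [-0.3, -0.1, 0.4]
opening: 0.068
grasp_force: 0.0
time: 25.33
position: [0.6273, -0.1346, 0.0168]
orientation: [[-0.0, 1.0, 0.004], [1.0, 0.0, -0.001], [-0.001, 0.004, -1.0]]
wrist_force: [-0.7, 0.5, 5.7]
opening: 0.0433
grasp_force: 50.0
time: 25.92
position: [0.6255, -0.1341, 0.1298]
orientation: [[0.0, 1.0, 0.001], [1.0, -0.0, -0.0], [-0.0, 0.001, -1.0]]
wrist_force: [-0.1, 0.3, -1.3]
opening: 0.0431
grasp_force: 51.1
tcp [ 0.6255 -0.1341  0.1298] zaxis [ 1.e-03 -3.e-04 -1.e+00]
steel_cutter 0.83 bbox [276. 214.  94.  96.] ell [322.6 263.4] [96.8 98.3] world [ 0.6256 -0.1308  0.12  ] tool dx,dy,dz mm [3.3 0.1 9.8]
```

```bash
python3 -m jog '0.02 -0.0037 0 0 0 0 -1;0.03 -0.004 0 0 0 0 -1;0.03 -0.003 0 0 0 0 -1;0.03 0 0 0 0 0 -1;0.03 0 0 0 0 0 -1;0.0275 0 0 0 0 0 -1;0 0 0 0 0 0 -1;0 0 0 0 0 0 -1;0 0 0 0 0 0 -1;0 0 0 0 0 0 -1';python3 -c "
from h import *
see('steel_cutter',.12,'s3'); see('blue_spacer',.054);see('gold_cutter',.045)
im=cv2.imread('pics/s3.png')[120:400,160:520];cv2.imwrite('pics/s3c.png',cv2.resize(im,None,fx=2,fy=2))"
```

```text
time: 26.85
position: [0.6142, 0.0326, 0.1282]
orientation: [[0.001, 1.0, -0.002], [1.0, -0.001, -0.0], [-0.0, -0.002, -1.0]]
wrist_force: [0.0, -0.1, -0.6]
opening: 0.0433
grasp_force: 51.1
tcp [0.6142 0.0326 0.1282] zaxis [-1.7e-03 -3.0e-04 -1.0e+00]
steel_cutter 0.55 bbox [276. 212.  93.  99.] ell [321.9 263.6] [98.5 98.9] world [0.614  0.0367 0.12  ] tool dx,dy,dz mm [ 4.1 -0.2  8.2]
tcp [0.6146 0.0323 0.1286] zaxis [-8.e-04 -1.e-04 -1.e+00]
blue_spacer 0.89 bbox [301. 190.  46.  34.] ell [323.5 212.9] [42.7 44.1] world [0.6153 0.0359 0.054 ] tool dx,dy,dz mm [ 3.6  0.8 74.6]
blue_spacer 0.57 bbox [275. 160.  94.  91.] ell [322.3 207.5] [86.2 92.3] world [0.6145 0.0396 0.054 ] tool dx,dy,dz mm [ 7.2  0.  74.6]
tcp [0.6148 0.0324 0.129 ] zaxis [-2.e-04 -1.e-04 -1.e+00]
gold_cutter 0.83 bbox [275. 162.  96.  92.] ell [321.8 207.8] [87.6 91.5] world [0.6145 0.0361 0.045 ] tool dx,dy,dz mm [ 3.6 -0.3 84. ]
```

View pics/s3c.png

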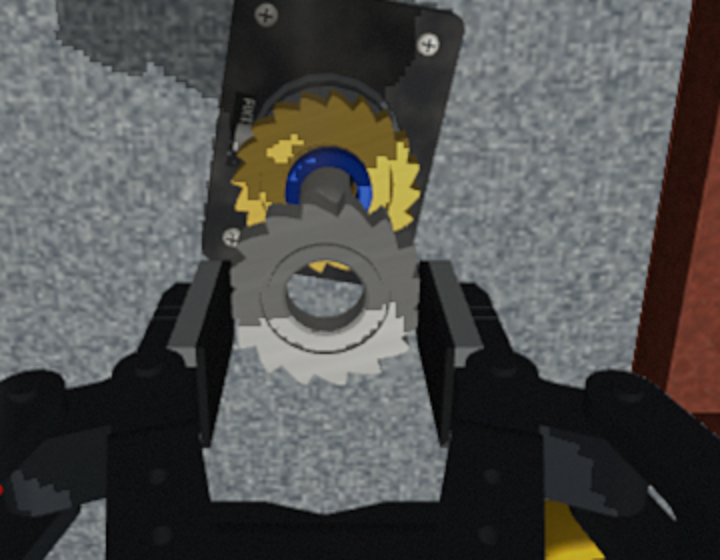

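Blue lies flat on gold; steel is held above with its bore aligned on the pin in x. Lowering.

```bash
python3 -m jog '0.001 0 0.01 0 0 0 -1;0 0 0.012 0 0 0 -1;0 0 0.008 0 0 0 -1;0 0 0.003 0 0 0 -1;0 0 0 0 0 0 -1'| grep -E 'posi|wrist_force'; for i in 1 2 3; do python3 -m jog '0 0 0.003 0 0 0 -1;0 0 0.003 0 0 0 -1' | grep -E 'posi|wrist_force'; done
```

```text
position: [0.6131, 0.0346, 0.0939]
wrist_force: [-0.1, -0.2, -0.1]
position: [0.6153, 0.0345, 0.0903]
wrist_force: [-0.3, 1.0, -0.7]
position: [0.6151, 0.0344, 0.0842]
wrist_force: [0.0, 0.1, 0.3]
position: [0.6148, 0.0345, 0.078]
wrist_force: [0.7, -0.6, -0.6]
```

```bash
for i in 1 2 3 4 5; do python3 -m jog '0 0 0.0008 0 0 0 -1;0 0 0 0 0 0 -1' | grep -E 'posi|wrist_force'; done
```

```text
position: [0.6144, 0.0345, 0.0769]
wrist_force: [-0.2, 0.3, -0.6]
position: [0.6148, 0.0344, 0.0765]
wrist_force: [-0.3, -0.0, -0.1]
position: [0.6148, 0.0345, 0.0757]
wrist_force: [-0.1, 0.4, -1.1]
position: [0.6148, 0.0345, 0.0749]
wrist_force: [0.1, 0.1, 0.7]
position: [0.6149, 0.0345, 0.0748]
wrist_force: [-1.3, 0.8, 3.9]
```

```bash
python3 -m jog '0 0 0.0008 0 0 0 -1;0 0 0 0 0 0 -1;0 0 -0.001 0 0 0 0.2;0 0 0 0 0 0 0.6;0 0 0 0 0 0 0.6;0 0 -0.01 0 0 0 0.6;0 0 -0.03 0 0 0 0.6;0 0 -0.014 0 0 0 0.6;-0.01 -0.008 0 0 0 0 0.6;-0.027 -0.022 0 0 0 0 0.6'; python3 -m jog '-0.027 -0.023 0 0 0 0 0.6;-0.027 -0.023 0 0 0 0 0.6;-0.027 -0.023 0 0 0 0 0.6;-0.027 -0.023 0 0 0 0 0.6;-0.027 -0.023 0 0 0 0 0.6;0 0 0 0 0 0 0.6;0 0 0 0 0 0 0.6;0 0 0 0 0 0 0.6;0 0 0 0 0 0 0.6';python3 -c "
from h import *
see('red_cap',.007,'r1');see('red_cap',.007)"
```

```text
time: 29.73
position: [0.5884, -0.0015, 0.1304]
orientation: [[-0.004, 1.0, 0.007], [1.0, 0.004, 0.0], [0.0, 0.007, -1.0]]
wrist_force: [-0.3, -1.7, -0.7]
opening: 0.0681
grasp_force: 0.0
time: 30.48
position: [0.4702, -0.1371, 0.1283]
orientation: [[-0.001, 1.0, 0.0], [1.0, 0.001, 0.0], [0.0, 0.0, -1.0]]
wrist_force: [0.3, -0.4, -0.3]
opening: 0.0678
grasp_force: 0.0
tcp [ 0.4702 -0.1371  0.1283] zaxis [ 3.e-04  2.e-04 -1.e+00]
tcp [ 0.4704 -0.1369  0.1283] zaxis [ 2.e-04  1.e-04 -1.e+00]
red_cap 0.56 bbox [304. 172.  43.  53.] ell [324.5 198.3] [46.8 47.6] world [ 0.4722 -0.1389  0.007 ] tool dx,dy,dz mm [ -2.1   1.8 121.3]
```

View pics/r1.png

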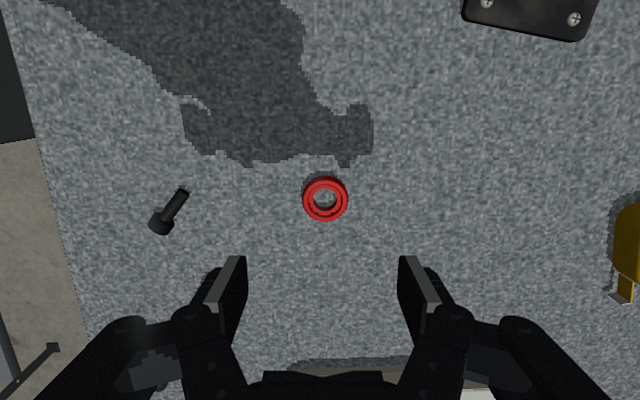

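```bash
python3 -m jog '-0.0021 0.0018 0.03 0 0 0 0.6;0 0 0.03 0 0 0 0.6;0 0 0.03 0 0 0 0.2;0 0 0.015 0 0 0 0.1;0 0 0.0053 0 0 0 0.1;0 0 0 0 0 0 0.1;0 0 0 0 0 0 0.1' 50;  python3 -m jog '0 0 0 0 0 0 -0.3;0 0 0 0 0 0 -1;0 0 0 0 0 0 -1;0 0 0 0 0 0 -1;0 0 0 0 0 0 -1;0 0 0 0 0 0 -1'; python3 -m jog '0 0 -0.005 0 0 0 -1;0 0 -0.03 0 0 0 -1;0 0 -0.04 0 0 0 -1;0 0 -0.04 0 0 0 -1;0 0 0 0 0 0 -1;0 0 0 0 0 0 -1;0 0 0 0 0 0 -1';python3 -c "
from h import *
see('red_cap',.12,'r2')"
```

```text
time: 31.27
position: [0.4723, -0.1396, 0.0184]
orientation: [[-0.001, 1.0, 0.001], [1.0, 0.001, -0.0], [-0.0, 0.001, -1.0]]
wrist_force: [-0.6, -0.4, -0.1]
opening: 0.0467
grasp_force: 0.0
time: 31.77
position: [0.4733, -0.1402, 0.0198]
orientation: [[-0.0, 1.0, 0.004], [1.0, 0.0, -0.001], [-0.001, 0.004, -1.0]]
wrist_force: [-0.6, 0.5, 6.9]
opening: 0.0321
grasp_force: 50.0
time: 32.35
position: [0.4713, -0.1396, 0.1332]
orientation: [[0.0, 1.0, 0.0], [1.0, -0.0, -0.0], [-0.0, 0.0, -1.0]]
wrist_force: [-1.0, -0.1, -1.6]
opening: 0.0321
grasp_force: 50.0
tcp [ 0.4713 -0.1396  0.1332] zaxis [ 4.e-04 -3.e-04 -1.e+00]
red_cap 0.98 bbox [288. 225.  69.  80.] ell [322.7 265.5] [74.5 77.2] world [ 0.4715 -0.1394  0.12  ] tool dx,dy,dz mm [ 0.2  0.2 13.2]
```

View pics/r2.png

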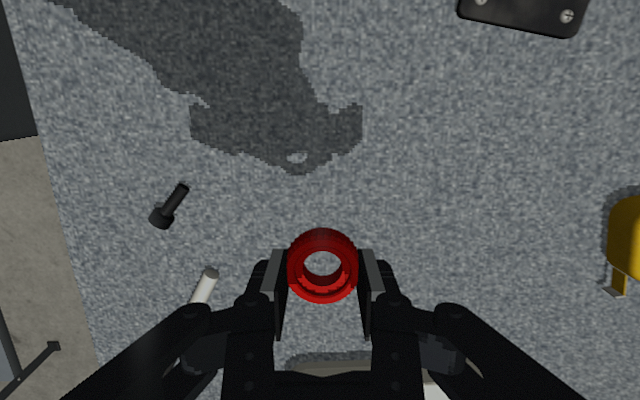

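Red cap held level, centred at (322,265).

```bash
python3 -m jog '0.022 0.0185 0 0 0 0 -1;0.027 0.022 0 0 0 0 -1;0.027 0.022 0 0 0 0 -1;0.027 0.022 0 0 0 0 -1;0.027 0.022 0 0 0 0 -1;0.027 0.022 0 0 0 0 -1;0.0177 0.015 0 0 0 0 -1;0 0 0 0 0 0 -1;0 0 0 0 0 0 -1;0 0 0 0 0 0 -1'; python3 -m jog '0 0 0 0 0 0 -1;0 0 0 0 0 0 -1'|grep posi;python3 -c "
from h import *
see('red_cap',.12,'r3'); see('steel_cutter',.062)"
```

```text
time: 33.28
position: [0.6132, 0.0349, 0.1311]
orientation: [[-0.0, 1.0, -0.004], [1.0, 0.0, -0.0], [-0.0, -0.004, -1.0]]
wrist_force: [0.2, 0.2, -1.3]
opening: 0.0322
grasp_force: 50.0
position: [0.6139, 0.0341, 0.1324]
tcp [0.6139 0.0341 0.1324] zaxis [-1.7e-03 -1.0e-04 -1.0e+00]
red_cap 0.57 bbox [287. 226.  70.  80.] ell [322.5 265.2] [74.9 77. ] world [0.6139 0.0349 0.12  ] tool dx,dy,dz mm [ 0.8  0.  12.4]
tcp [0.6144 0.0342 0.1329] zaxis [-5.e-04 -1.e-04 -1.e+00]
```

```bash
python3 -m jog '0.0009 0 0.01 0 0 0 -1;0 0 0.012 0 0 0 -1;0 0 0.008 0 0 0 -1;0 0 0.004 0 0 0 -1;0 0 0 0 0 0 -1;0 0 0 0 0 0 -1'| grep -E 'posi|wrist_force'; for i in 1 2 3 4; do python3 -m jog '0 0 0.002 0 0 0 -1;0 0 0 0 0 0 -1' | grep -E 'posi|wrist_force'; done
```

```text
position: [0.6145, 0.036, 0.0982]
wrist_force: [-0.2, 0.7, -0.5]
position: [0.6154, 0.0359, 0.0972]
wrist_force: [-1.0, -0.8, -1.0]
position: [0.6152, 0.036, 0.0951]
wrist_force: [0.0, 0.1, -0.9]
position: [0.6149, 0.0359, 0.0928]
wrist_force: [-0.0, -0.2, -0.4]
position: [0.6148, 0.0359, 0.0907]
wrist_force: [-0.6, -0.3, -0.9]
```

```bash
python3 -m jog '0 0 0.0025 0 0 0 -1;0 0 0 0 0 0 -1' | grep -E 'posi|wrist_force'; for i in 1 2 3 4 5; do python3 -m jog '0 0 0.0008 0 0 0 -1;0 0 0 0 0 0 -1' | grep -E 'posi|wrist_force'; done
```

```text
position: [0.6147, 0.0359, 0.088]
wrist_force: [0.0, -0.1, -0.3]
position: [0.6149, 0.0359, 0.0875]
wrist_force: [-1.3, -0.8, -0.3]
position: [0.615, 0.0359, 0.0868]
wrist_force: [0.2, -0.2, -0.2]
position: [0.615, 0.0359, 0.086]
wrist_force: [-0.2, -1.1, 0.1]
position: [0.6151, 0.0359, 0.0858]
wrist_force: [-1.7, -1.3, 2.8]
position: [0.6151, 0.0359, 0.0858]
wrist_force: [-3.2, -0.7, 7.6]
```

Seated at the expected height (0.0858). Release, back off and check.

```bash
python3 -m jog '0 0 -0.0008 0 0 0 -0.3;0 0 0 0 0 0 0.3;0 0 0 0 0 0 0.6;0 0 -0.01 0 0 0 0.6;0 0 -0.03 0 0 0 0.8;0 0 -0.03 0 0 0 1;-0.03 0 -0.01 0 0 0 1;-0.03 0 0 0 0 0 1;0 0 0 0 0 0 1;0 0 0 0 0 0 1'; python3 -c "
from h import *
a=bot.get_image('wrist')[:,:,::-1]; b=bot.get_image('scene')[150:270,250:410,::-1]
cv2.imwrite('pics/f.png',np.vstack([a[0:300],np.pad(cv2.resize(b,(400,300)),((0,0),(0,240),(0,0)))]))"
```

```text
time: 36.65
position: [0.6155, -0.0252, 0.1662]
orientation: [[0.002, 1.0, 0.001], [1.0, -0.002, 0.0], [0.0, 0.001, -1.0]]
wrist_force: [-0.0, 0.5, 0.2]
opening: 0.0848
grasp_force: 0.0
```

View pics/f.png

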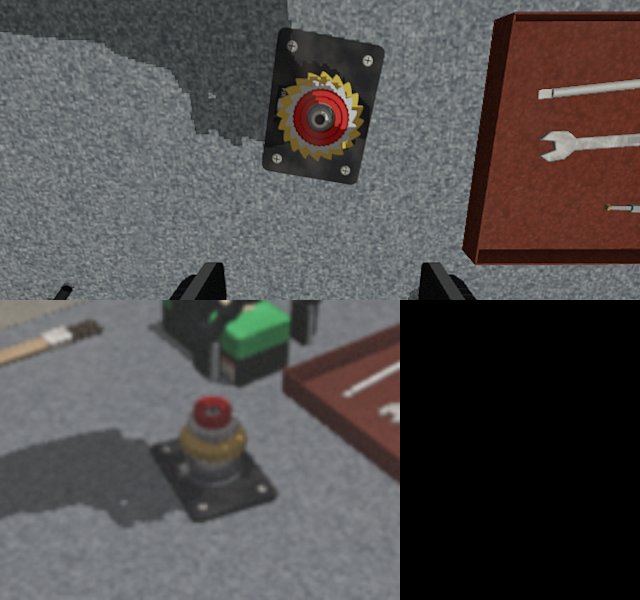

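The stack is coaxial and level at (320,118): red on steel on gold, with the pin tip inside the cap. The bystanders are untouched. Handing in.

```bash
python3 -c "
from station import bot
print(bot.close_job())"
```

```text
the job is handed in; nothing more can be done
None
```

The arbor is made up in the order asked (black collar, gold cutter, blue spacer, steel cutter, red cap); each part was lowered until it touched the one below before release, the bystanders were left alone, and the job was handed in at about 37 s, with no verdict returned.

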